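# Hold the reference cell in the light gauge

## Robot

A 6-joint arm with a two-finger parallel gripper is mounted at the origin on the work surface. World frame = base frame: x ahead of the robot, y to its left, z up, the work surface at z = 0. Lengths are in m, angles in rad, forces in N, time in s.
With the tool pointing down it reaches from about 0.275 to 0.75 m from the base axis. Payload 10.2 kg.
Tool frame: the origin (TCP) lies at the very end of the fingers, on their centre line; the grasp point (between the pads) lies 19 mm behind it (hold_point_z is the distance from the TCP to the grasp point, in m); z points along the fingers, y is the direction in which the jaws open and shut (so a half turn about z gives the same grasp; the last joint's range is limited). The gripper opens to 88 mm and grips with 3 to 60 N. Pads are 18 mm wide; open, the fingers measure 123 mm over their backs; the gripper's body (75 mm by 187 mm) begins 45 mm behind the grasp point.
Start: joints at [-1.422, 0.313, 1.498, -0, 1.331, -0.223], TCP at [0.191, -0.489, 0.239] pointing down, gripper open.
Joint ranges: [-2.94, 2.94], [-0.97, 2.17], [0.19, 2.56], [-1.23, 4.37], [0.02, 3.11], [-2.88, 2.88]. Speed limits (rad/s): [2.39, 2.39, 3.01, 3.14, 3.14, 3.14].

## Interface

Orientations are given as a unit quaternion [x, y, z, w].
In Python, from station import * gives the robot as it stands. The module is installed in compiled form; this text tells all that it offers.
- The arm moves only by the shell command python3 -m pendant 'ROWS' [FORCE]. ROWS is JSON, one flat list of numbers, 5 for each row, row after row: the shift along the tool's x, y, z in mm, then the turn about the tool's z in rad, then the finger opening in mm, from 0 to 88.1. A call has 1 to 12 rows; each row is the pose to reach, as a shift and turn from the pose measured when the call began, along the tool's axes at that moment; what a row does not reach only later rows make up. A row lasts 1/8 s, in which the tool goes at most 62.5 mm and 10.7 degrees, less where a joint would pass 70% of its speed; a pose out of reach is approached as far as the arm can. A call with a gripper value outside its range is refused whole. The fingers move at their own pace and stop on an object; FORCE is the grip in N (left out, the last holds). Time passes only in rows, so rows that repeat a pose let the fingers close. It gives the time, the measured TCP pose, the force and the opening at its end, in the units of the state.
- get_state(): the state, without advancing time (a new reading comes with each control period).
- snapshot(name): name is "scene" or "top" or "wrist"; returns a dict with "color" (480x640x3 uint8, red, green, blue), "range_z" (480x640 float32, m along the optical axis (not along the pixel's ray), 0 where there is no reading), "mtx" (3x3 intrinsics, pixels), "R" (3x3) and "t" (3): a world point X has camera coordinates R X + t; the wrist camera has in their place "tool_from_camera" (4x4, takes a point from camera to tool coordinates, whose origin is the TCP and whose axes are the flange's). Camera axes: x right, y down, z forward; pixel columns grow to the right and rows downward; lengths in m; the calibration is good to about 2 mm. A picture is of the moment at which its call begins: read the wrist's pose just before it.
- job_done(): hands the job in, once; it reports no verdict.
The state is a dict: "time_s": time; "q": joint angles; "qd": joint speeds; "effort": joint torques, N m; "position": TCP position; "ee_rot": TCP orientation; "wrist_force": force on the tool from outside, world axes, zero at the start; "torque": the same for the moment, N m; "gripper_width": finger opening in m.
Only numpy, scipy, OpenCV 4.12 (cv2) and the standard library are available. Lean on these libraries where they do the work, as an engineer would, in place of code of your own. Each camera call takes 0.05 s, during which the arm holds its last target.

## Task

Slide the light gauge's shutter fully open, then lift the tall reference cell out of the rack, gripping it by its two frosted faces only and never touching its clear windows. Hold it upright in the air midway between the gauge's two heads, so that the light beam passes squarely through both windows near their lower end, about 16 mm above the foot of the cell, and finish there still holding it, without letting go or resting it on anything. Leave the other things on the bench where they are.

Things in the scene. Friction and masses are not known exactly. Their poses are not given: they have to be found in the camera images.
- gauge: Light gauge, fixed: grey base plate 20 mm thick, two grey-green heads, tops 105 mm above the bench. Origin on the bench midway between the heads, z up, yaw varies. The beam runs level along its y at x = 0, 85 mm up. Emitter head: y 45..105, x -30..70 mm. Receiver head: y -105..-45, x -30..30. The 90 mm gap between them is open along x and upward; the shutter blade takes 6 mm of it at the emitter.
- beam (a point): Point on the beam midway between the heads, 85 mm above the bench; axes as the gauge.
- shutter (a joint): Shutter of the emitter head, in m: 0 = closed (steel blade before the lens), 0.040 = fully open, at its stop; it slides along the gauge's +x, needs about 1.2 N and stays where it is left. It starts at 0 to 0.008.
- shutter_tab (a point): Centre of the shutter's black tab, an upright block 12 (x) by 22 (y) by 26 mm high on top of the emitter head, from 109.5 to 135.5 mm above the bench; it moves with the shutter. Axes as the gauge. Pinch it across its x faces, or push it from its -x side.
- rack: Grey plastic rack, fixed, 75 (x) by 180 (y) by 22 mm high, with three equal pockets 10 mm deep in a row along its y, 60 mm apart, up to 3 mm wider than the cells. Origin: centre of its underside; z up. The pockets hold the tall cell, the short cell and the blank; which is where varies.
- cell: Tall reference cell: sealed empty glass cuvette, white cap, 34 (x) by 22 (y) by 64 mm high, about 70 to 110 g, tallest in the rack, axes as the rack's. Origin: centre of its underside, 12 mm above the bench in the rack. Narrow faces (22 mm wide, at x = +-17 mm) are frosted white; wide faces (at y = +-11 mm) are the clear windows. Both run from 4 to 58 mm above the underside, the cap above that.
- cell_mark (a point): Point inside the tall cell on its vertical axis, 16 mm above its underside: where the beam should pass, along the cell's y. Axes as the cell.
- cell_windows: The two clear windows of the tall cell (28 mm wide between the frosted plates, 54 mm high), outer surfaces at y = +-11 mm of the cell; not to be touched. Origin and axes as cell.
- cell_frost_a: frosted side plate of the tall cell, 3 x 22 x 54 mm, at x = +17 mm of the cell (outer surface). Origin and axes as cell.
- cell_frost_b: frosted side plate of the tall cell, 3 x 22 x 54 mm, at x = -17 mm of the cell (outer surface). Origin and axes as cell.
- short_cell: Bystander in the rack: a like glass cell with a white cap, same footprint, but 38 mm high. Origin: centre of its underside.
- blank: Bystander in the rack: solid aluminium block of the same footprint, 50 mm high. Origin: centre of its underside.
- hub: Bystander: orange anodised wheel hub standing upright, 54 mm across, 82 mm high. Origin: centre of its underside.
- driver: Bystander: screwdriver with a yellow handle lying along its x.
- oil: Bystander: black bottle, 44 mm across, 120 mm high. Origin: centre of its underside.
- bearing: Bystander: steel ring 42 mm across, 10 mm high, lying flat. Origin: centre of its underside.
- axle: Bystander: aluminium rod 12 mm thick, 110 mm long, lying along its x.
- cup: Bystander: open steel bowl 70 mm across, 40 mm high. Origin: centre of its underside.

How it is judged:
On the way, in this order (a step that is already met when the one before it is completed fails the run):
1. the shutter is open (at least 34 of its 40 mm) (value of joint shutter above 0.034 m), for 0.2 s.
2. the tall cell is held by both frosted faces, its underside at least 40 mm above the bench (contact force between the fingers and cell_frost_a above 0.5 N and contact force between the fingers and cell_frost_b above 0.5 N and height (world z) of cell above 0.04 m), for 0.2 s.
At the end, for the whole second after the job is handed in: Shutter open 34 mm or more; tall cell at rest, held on both frosted faces, clear of the gauge; its mark within 7 mm of the beam sideways, 12 mm below to 10 mm above it, within 15 mm of midway between the heads; windows square to the beam and cell upright, each within 0.13 rad (value of joint shutter above 0.034 m and contact force between the fingers and cell_frost_a above 0.5 N and contact force between the fingers and cell_frost_b above 0.5 N and x of cell_mark in the frame of gauge between -0.007 and 0.007 m and y of cell_mark in the frame of gauge between -0.015 and 0.015 m and z of cell_mark in the frame of gauge between 0.073 and 0.095 m and angle between the y axis of cell and the y axis of gauge, either way round below 0.13 rad and angle between cell's own z axis and vertical below 0.13 rad and contact force between cell and gauge below 0.05 N and linear speed of cell below 0.03 m/s); the arm keeps its last pose, push and grip.
It fails at once if a clear window of the tall cell touched by the robot (contact force between any of the fingers, the arm and cell_windows above 0.3 N).
It fails at once if another thing on the bench moved by more than 30 mm (distance of any of short_cell, blank, hub, driver, oil, bearing, axle, cup from where it was at the start of the episode above 0.03 m).
It also fails if it takes over 54 s, if anything falls off the work surface, if the arm or the gripper's body presses on something with over 40 N, if the wrist force passes 120 N, or if a joint passes its speed limit or range.

## Working session

There is one attempt and no reset: what is moved stays moved. The work goes in short steps, Python scripts to look and compute and a shell command to move; the robot and the scene stay as the last step left them, time stands still between calls to the robot, and variables do not carry over. Pictures are saved under pics/ and viewed, and the job is handed in when it is done.

```bash
mkdir -p pics
cat > h.py <<'E'
import numpy as np, cv2
from station import *
def save(n,f):
    s=snapshot(n); cv2.imwrite('pics/'+f,s['color'][:,:,::-1]); np.savez('pics/'+f[:-4]+'.npz',**s); return s
def world(s):
    z=s['range_z']; K=s['mtx']; v,u=np.mgrid[:480,:640]
    P=np.stack([(u-K[0,2])/K[0,0]*z,(v-K[1,2])/K[1,1]*z,z],-1)
    return (P-s['t'])@s['R']
E
python3 - <<'E'
from h import *
print(get_state())
for n in('top','scene'):
    s=save(n,n+'1.png'); print(s['R'],s['t'],s['mtx'])
E
```

```text
{'time_s': 0.0, 'q': array([-1.42240066e+00,  3.13439264e-01,  1.49844818e+00,  2.36372085e-05,
        1.33096984e+00, -2.23410952e-01]), 'qd': array([-1.08168855e-03,  1.33682730e-03, -2.59523226e-03, -9.20701012e-05,
       -1.13585414e-03,  4.85372824e-04]), 'effort': array([ 1.24211469e-04, -4.02212942e+01, -2.52270913e+01,  6.94738794e-02,
        3.52792803e-02, -8.76241347e-05]), 'position': array([ 0.1906839 , -0.48888545,  0.23816238]), 'ee_rot': array([ 9.82770012e-01,  1.84831553e-01,  3.51815202e-05, -6.31438274e-04]), 'wrist_force': array([-0.53843051, -0.00692149,  0.45820239]), 'torque': array([-0.04373239, -0.0043931 , -0.01269881]), 'gripper_width': 0.08784764791120957}
[[-0.05885086 -0.99825276 -0.00529271]
 [-0.97199027  0.05850943 -0.22762154]
 [ 0.22753351 -0.00825126 -0.97373529]] [0.06380695 0.58082119 0.97001964] [[542.39081408   0.         330.82802841]
 [  0.         542.39081408 239.09363873]
 [  0.           0.           1.        ]]
[[ 0.53913011  0.84197923 -0.02024091]
 [ 0.58847483 -0.39378334 -0.70613884]
 [-0.60252477  0.36878944 -0.70778404]] [-0.34932742 -0.24056936  1.42581335] [[512.56755897   0.         320.3364133 ]
 [  0.         512.56755897 240.086417  ]
 [  0.           0.           1.        ]]
```

View pics/top1.png

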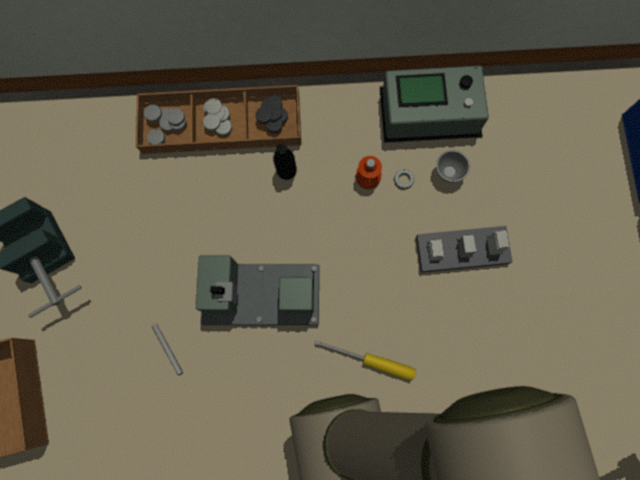

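View pics/scene1.png

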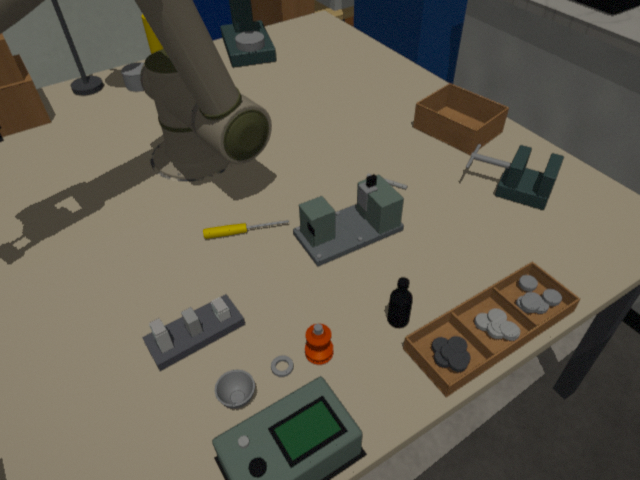

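The top view shows the gauge at about (258,295), with the emitter head and black tab on the left at (217,290). The rack is at (465,250), and the tall cell looks like the rightmost item at (499,241). Next I'll measure them from the depth data.

Run:
```python
from h import *
for n in('top1','scene1'):
    s=dict(np.load('pics/%s.npz'%n)); W=world(s); X=W.reshape(-1,3)
    def reg(name,xr,yr,zr):
        m=(X[:,0]>xr[0])&(X[:,0]<xr[1])&(X[:,1]>yr[0])&(X[:,1]<yr[1])&(X[:,2]>zr[0])&(X[:,2]<zr[1])&(s['range_z'].ravel()>0)
        P=X[m]
        if len(P)<5: print(name,len(P));return
        r=cv2.minAreaRect((P[:,:2]*1000).astype(np.float32)); print(n,name,len(P),r,P.mean(0).round(4),'zmed',np.median(P[:,2]).round(4))
    if n=='top1':
        for p in [(258,295),(217,290),(465,265),(437,245),(468,241),(500,237),(295,290),(217,270),(217,289)]: print(p,W[p[1],p[0]].round(4))
    G=((.3,.62),(-.05,.35)); R=((.35,.65),(-.45,-.15))
    reg('plate',*G,(.015,.024)); reg('heads',*G,(.098,.1085)); reg('tab',*G,(.125,.14))
    reg('rack',*R,(.017,.026)); reg('tall',*R,(.066,.085)); reg('blank',*R,(.056,.0645));reg('short',*R,(.043,.053))
```

```text
(258, 295) [0.4913 0.1778 0.0182]
(217, 290) [0.4885 0.2337 0.1349]
(465, 265) [ 0.5262 -0.2329  0.0199]
(437, 245) [ 0.5641 -0.1762  0.0473]
(468, 241) [ 0.5655 -0.2336  0.0607]
(500, 237) [ 0.5665 -0.291   0.0754]
(295, 290) [0.4845 0.0994 0.1056]
(217, 270) [0.5297 0.2396 0.1043]
(217, 289) [0.4904 0.2338 0.1342]
top1 plate 4135 ((468.69573974609375, 97.8782958984375), (361.3084716796875, 167.3823699951172), 72.44812774658203) [0.4805 0.1533 0.0191] zmed 0.019
top1 heads 2703 ((502.6631774902344, 174.09664916992188), (209.91783142089844, 98.88656616210938), 86.3246078491211) [0.496  0.1891 0.104 ] zmed 0.104
top1 tab 92 ((489.41265869140625, 235.4802703857422), (21.415775299072266, 12.295125007629395), 82.750244140625) [0.4889 0.2356 0.1335] zmed 0.1339
top1 rack 2209 ((560.3182373046875, -237.4435577392578), (75.80418395996094, 176.49563598632812), 2.2495696544647217) [ 0.5576 -0.2325  0.0209] zmed 0.0209
top1 tall 219 ((560.95166015625, -270.96875), (33.70151901245117, 68.74555206298828), 2.603626012802124) [ 0.5613 -0.2928  0.0736] zmed 0.074
top1 blank 225 ((561.4450073242188,
[... 661 characters left out ...]
41706085205078), 78.22504425048828) [0.494  0.2349 0.1317] zmed 0.1325
scene1 rack 2152 ((562.5529174804688, -236.66427612304688), (78.85039520263672, 176.29202270507812), 2.7200429439544678) [ 0.5697 -0.2419  0.0204] zmed 0.0204
scene1 tall 212 ((565.6622924804688, -294.5542297363281), (34.08574295043945, 22.094995498657227), 3.053980588912964) [ 0.5676 -0.2949  0.0731] zmed 0.0739
scene1 blank 220 ((565.3927612304688, -264.60858154296875), (34.7894401550293, 81.83245849609375), 4.147878170013428) [ 0.5673 -0.246   0.0602] zmed 0.0602
scene1 short 261 ((565.0155029296875, -235.18890380859375), (35.639915466308594, 141.16781616210938), 3.0830624103546143) [ 0.5681 -0.2104  0.0479] zmed 0.048
```

```bash
cat >> h.py <<'E'
from scipy.spatial.transform import Rotation as Ro
def to(x,y,z,ydeg):
    s=get_state(); M=Ro.from_quat(s['ee_rot']).as_matrix()
    d=M.T@(np.array([x,y,z])-s['position'])*1000
    a=np.degrees(np.arctan2(M[1,1],M[0,1])); dy=(ydeg-a+90)%180-90
    print('t',s['time_s'],'shift',d.round(1),'turn',round(-np.radians(dy),3),'ynow',a.round(2),'pos',s['position'].round(4),'z',M[:,2].round(3),'F',s['wrist_force'].round(2),'w',s['gripper_width'],'q',s['q'].round(2))
E
python3 -c "
from h import *
to(.490,.2355,.20,-3.7)"
```

```text
t 0.1 shift [ 542.  -566.1   39. ] turn -1.134 ynow -68.7 pos [ 0.1907 -0.4889  0.2382] z [-0.     0.001 -1.   ] F [ 0.07 -0.68  0.23] w 0.0881299316020179 q [-1.42  0.31  1.5  -0.    1.33 -0.22]
```

```bash
python3 -m pendant '[20,-20,0,-0.05,60, 60,-62,0,-0.15,60, 100,-104,0,-0.25,60, 140,-146,0,-0.35,60, 180,-188,0,-0.45,60, 220,-230,0,-0.55,60, 260,-272,0,-0.65,60, 300,-314,0,-0.75,60, 340,-356,0,-0.85,60, 380,-398,0,-0.95,60, 420,-440,0,-1.05,60, 455,-475,0,-1.134,60]' 20
python3 -c "
from h import *
to(.490,.2355,.20,-3.7)"
```

```text
time_s: 1.6
position: [0.4423, 0.1211, 0.2387]
ee_rot: [0.728, 0.685, 0.0, -0.001]
wrist_force: [0.2, -1.4, -0.0]
gripper_width: 0.06
t 1.6 shift [117.   40.7  38.8] turn 0.004 ynow -3.5 pos [0.4423 0.1211 0.2387] z [-0.     0.001 -1.   ] F [ 0.21 -1.35 -0.04] w 0.06003096882689106 q [0.01 0.17 1.69 0.   1.29 0.07]
```

```bash
python3 -m pendant '[30,10,0,0,60, 70,25,0,0,60, 105,36,0,0,60, 117,40,0,0,60, 117,40,0,0,60, 117,40,0,0,60]'
python3 - <<'E'
from h import *
to(.490,.2355,.115,-3.7)
st=get_state(); s=save('wrist','w1.png'); print(s['tool_from_camera'])
T=s['tool_from_camera'];z=s['range_z'];K=s['mtx'];v,u=np.mgrid[:480,:640]
P=np.stack([(u-K[0,2])/K[0,0]*z,(v-K[1,2])/K[1,1]*z,z],-1)@T[:3,:3].T+T[:3,3]
W=P@Ro.from_quat(st['ee_rot']).as_matrix().T+st['position']
X=W[z>0]
for nm,lo,hi in(('tab',.13,.14),('heads',.1,.1085)):
    Q=X[(X[:,2]>lo)&(X[:,2]<hi)&(X[:,0]>.35)&(X[:,0]<.65)&(X[:,1]>0)&(X[:,1]<.32)]
    print(nm,len(Q)); 
    if len(Q): print(cv2.minAreaRect((Q[:,:2]*1000).astype(np.float32)),np.median(Q[:,2]),Q.min(0),Q.max(0))
E
```

```text
time_s: 2.35
position: [0.4891, 0.2345, 0.2389]
ee_rot: [0.729, 0.685, 0.0, -0.0]
wrist_force: [-1.4, -0.3, 0.3]
gripper_width: 0.06
t 2.35 shift [  1.    0.9 123.9] turn 0.003 ynow -3.55 pos [0.4891 0.2345 0.2389] z [-0.001  0.001 -1.   ] F [-1.37 -0.3   0.29] w 0.06001855131090671 q [0.23 0.35 1.44 0.   1.35 0.29]
[[ 4.54950390e-04 -9.64034209e-01 -2.65777796e-01  6.76605477e-02]
 [ 9.99999884e-01  4.80014693e-04 -2.93487556e-05  5.97161648e-04]
 [ 1.55870452e-04 -2.65777752e-01  9.64034316e-01 -1.45580099e-01]
 [ 0.00000000e+00  0.00000000e+00  0.00000000e+00  1.00000000e+00]]
tab 668
((492.0374755859375, 236.05419921875), (21.813737869262695, 11.091843605041504), 86.40719604492188) 0.13493806359059998 [0.4858564  0.22508569 0.13002517] [0.49810549 0.24711617 0.1372424 ]
heads 13518
((505.8250732421875, 172.85536193847656), (209.92189025878906, 100.2535629272461), 86.54083251953125) 0.10463521833717745 [0.44967944 0.06845381 0.10013576] [0.56170967 0.28041685 0.1084981 ]
```

View pics/w1.png

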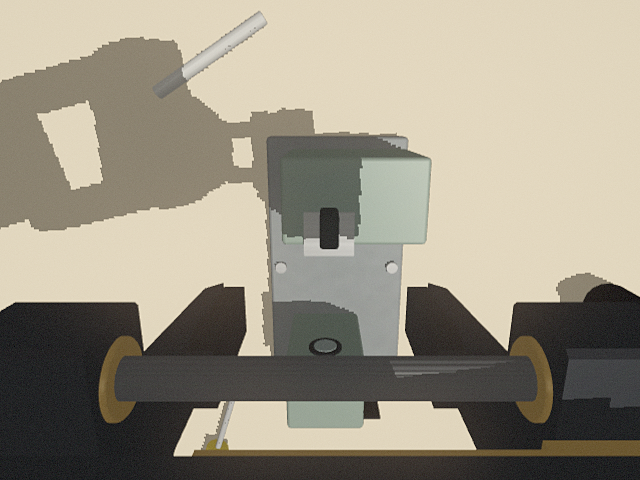

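The wrist view shows the tab at (329,228) between the open fingers. The wrist fit puts the gauge origin at about (0.486,0.174), yaw about -3.5°, and the tab at (0.492,0.236). I'll go down and pinch the tab.

```bash
python3 -m pendant '[1.5,2.7,30,0,50, 1.5,2.7,80,0,44, 1.5,2.7,110,0,40, 1.5,2.7,122,0,40, 1.5,2.7,122,0,40, 1.5,2.7,122,0,40, 1.5,2.7,122,0,8, 1.5,2.7,122,0,8, 1.5,2.7,122,0,8, 1.5,2.7,122,0,8, 1.5,2.7,122,0,8, 1.5,2.7,122,0,8]' 10
python3 -c "
from h import *
to(.5278,.234,.117,-3.46)"
```

```text
time_s: 3.9
position: [0.492, 0.236, 0.1171]
ee_rot: [0.729, 0.685, 0.0, -0.0]
wrist_force: [-1.0, 0.1, 3.3]
gripper_width: 0.0124
t 3.9 shift [ 0.3 35.9  0.1] turn -0.002 ynow -3.56 pos [0.492  0.236  0.1171] z [-0.     0.001 -1.   ] F [-0.95  0.07  3.34] w 0.012413585703530391 q [0.23 0.48 1.59 0.   1.07 0.29]
```

Gripped, with the opening at 12.4 mm. Now I'll slide along tool +y (gauge +x).

```bash
python3 -m pendant '[0,5,0,0,8, 0,12,0,0,8, 0,19,0,0,8, 0,26,0,0,8, 0,32,0,0,8, 0,35,0,0,8, 0,36.5,0,0,8, 0,36.5,0,0,8, 0,36.5,0,0,8]'
python3 -c "
from h import *
to(.5278,.234,.117,-3.46)"
```

```text
time_s: 5.03
position: [0.5286, 0.2337, 0.1172]
ee_rot: [0.729, 0.685, 0.001, -0.0]
wrist_force: [1.2, 0.1, 2.3]
gripper_width: 0.0118
t 5.025 shift [ 0.3 -0.8  0.2] turn -0.002 ynow -3.56 pos [0.5286 0.2337 0.1172] z [ 0.001  0.001 -1.   ] F [1.24 0.08 2.34] w 0.0117994025676357 q [0.21 0.54 1.49 0.   1.11 0.27]
```

Next I'll nudge another 3 mm to feel for the stop.

```bash
python3 -m pendant '[0,1,0,0,8, 0,2,0,0,8, 0,2.5,0,0,8, 0,2.5,0,0,8]'
python3 -c "
from h import *
to(.5278,.234,.117,-3.46)"
```

```text
time_s: 5.52
position: [0.529, 0.2337, 0.1171]
ee_rot: [0.729, 0.685, -0.002, -0.002]
wrist_force: [-12.3, -0.4, 9.3]
gripper_width: 0.0122
t 5.525 shift [ 0.2 -1.2  0.1] turn -0.001 ynow -3.53 pos [0.529  0.2337 0.1171] z [-0.005  0.    -1.   ] F [-12.31  -0.38   9.28] w 0.012197734610312764 q [0.21 0.55 1.48 0.   1.12 0.27]
```

The stop is reached: the wrist force rose to 12 N. I'll open and lift away.

```bash
python3 -m pendant '[0,-0.5,0,0,16, 0,-0.5,0,0,30, 0,-0.5,0,0,40, 0,-0.5,0,0,44, 0,-0.5,-20,0,44, 0,-0.5,-60,0,60, 0,-0.5,-110,0,70, 0,-0.5,-120,0,70, 0,-0.5,-120,0,70]'
python3 - <<'E'
from h import *
save('top','top2.png')
to(.505,.09,.238,2.6)
to(.564,-.295,.238,2.6)
E
```

```text
time_s: 6.65
position: [0.529, 0.2337, 0.2368]
ee_rot: [0.729, 0.685, -0.002, -0.002]
wrist_force: [-0.2, 0.1, -0.7]
gripper_width: 0.0699
t 6.7 shift [-144.8  -14.8   -2.1] turn -0.107 ynow -3.53 pos [0.5287 0.2336 0.2357] z [-0.007  0.    -1.   ] F [0.09 0.57 0.4 ] w 0.06990085984477802 q [0.21 0.44 1.33 0.   1.38 0.27]
t 6.7 shift [-525.4   67.7   -2.5] turn -0.107 ynow -3.53 pos [0.5287 0.2336 0.2357] z [-0.007  0.    -1.   ] F [0.09 0.57 0.4 ] w 0.06990085984477802 q [0.21 0.44 1.33 0.   1.38 0.27]
```

View pics/top2.png

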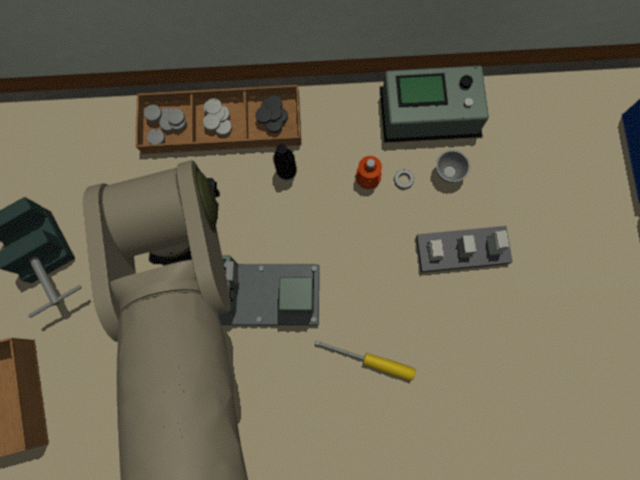

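The arm hides the tab in the top view. Moving to above the tall cell.

```bash
python3 -m pendant '[-30,4,0,-0.01,70, -80,10,0,-0.02,70, -130,16,0,-0.03,70, -185,24,0,-0.04,70, -240,31,0,-0.05,70, -295,38,0,-0.06,70, -350,45,0,-0.07,70, -405,52,0,-0.08,70, -455,59,0,-0.09,70, -500,64,0,-0.107,70, -520,67,0,-0.107,70, -525,67.5,0,-0.107,70]'
python3 -m pendant '[0,0,0,0,70, 0,0,0,0,70]'
python3 - <<'E'
from h import *
st=get_state(); s=save('wrist','w2.png')
T=s['tool_from_camera'];z=s['range_z'];K=s['mtx'];v,u=np.mgrid[:480,:640]
P=np.stack([(u-K[0,2])/K[0,0]*z,(v-K[1,2])/K[1,1]*z,z],-1)@T[:3,:3].T+T[:3,3]
W=P@Ro.from_quat(st['ee_rot']).as_matrix().T+st['position']
X=W[z>0]
for nm,lo,hi,y0,y1 in(('tall',.07,.082,-.33,-.26),('blank',.057,.066,-.265,-.205),('short',.045,.055,-.2,-.15),('rack',.018,.026,-.4,-.1)):
    Q=X[(X[:,2]>lo)&(X[:,2]<hi)&(X[:,0]>.48)&(X[:,0]<.64)&(X[:,1]>y0)&(X[:,1]<y1)]
    print(nm,len(Q)); 
    if len(Q): print(cv2.minAreaRect((Q[:,:2]*1000).astype(np.float32)),np.median(Q[:,2]),Q.min(0),Q.max(0))
to(.564,-.295,.031,2.6)
E
```

```text
time_s: 8.2
position: [0.5632, -0.2954, 0.2333]
ee_rot: [0.691, 0.722, -0.002, -0.004]
wrist_force: [0.4, 0.1, 0.2]
gripper_width: 0.0702
time_s: 8.45
position: [0.5633, -0.2943, 0.2329]
ee_rot: [0.691, 0.723, -0.002, -0.005]
wrist_force: [0.3, -0.1, -0.0]
gripper_width: 0.07
tall 1243
((565.4109497070312, -294.88348388671875), (33.71816635131836, 21.083681106567383), 2.0927305221557617) 0.0755557300160043 [ 0.54843428 -0.30586328  0.07001596] [ 0.58264374 -0.28444751  0.07821842]
blank 1422
((562.878173828125, -235.35643005371094), (33.78561019897461, 21.281333923339844), 2.705491065979004) 0.061538591827627484 [ 0.5457552  -0.2467002   0.05846443] [ 0.58019155 -0.2240721   0.06397334]
short 1394
((560.6210327148438, -176.04830932617188), (33.43531036376953, 21.3486328125), 3.271515130996704) 0.04959939373862428 [ 0.54405531 -0.1869482   0.04505511] [ 0.57742514 -0.16448236  0.05167424]
rack 15869
((563.034912109375, -235.69241333007812), (75.24340057373047, 180.29013061523438), 2.280376434326172) 0.021679219499930458 [ 0.52257823 -0.32686295  0.01801687] [ 0.60365726 -0.1443023   0.02592404]
t 8.5 shift [ -1.2   2.6 202.2] turn -0.0 ynow 2.58 pos [ 0.5633 -0.2944  0.2332] z [-0.01   0.002 -1.   ] F [-0.1  -0.99  0.67] w 0.07017895041559609 q [-0.66  0.57  1.12 -0.    1.45 -0.71]
```

View pics/w2.png

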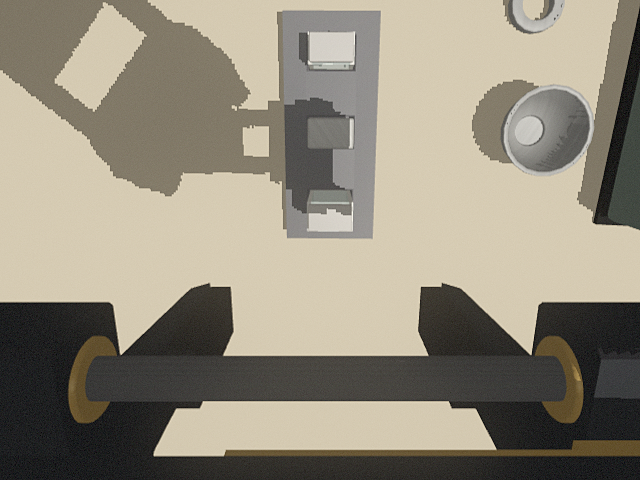

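The wrist view shows the tall cell's white cap at about (330,210), the blank at (330,132) and the short cell at (330,48). The measured cell position is (0.565,-0.295), yaw about 2.4°. I'll descend in two stages.

```bash
python3 -m pendant '[-1,3.8,40,0,70, -1,3.8,90,0,70, -1,3.8,130,0,70, -1,3.8,150,0,70, -1,3.8,150,0,70]'
python3 -c "
from h import *
to(.5652,-.295,.031,2.4)"
```

```text
time_s: 9.12
position: [0.5653, -0.2939, 0.0821]
ee_rot: [0.691, 0.723, -0.003, -0.006]
wrist_force: [0.0, -0.4, 0.2]
gripper_width: 0.0701
t 9.125 shift [-1.3  0.4 51.1] turn 0.004 ynow 2.62 pos [ 0.5653 -0.2939  0.0821] z [-0.012  0.004 -1.   ] F [ 0.   -0.42  0.23] w 0.07008433151416364 q [-0.66  0.71  1.3  -0.    1.14 -0.71]
```

```bash
python3 -m pendant '[-1.5,0.5,25,0.004,70, -1.5,0.5,45,0.004,70, -1.5,0.5,51,0.004,70, -1.5,0.5,51,0.004,60, -1.5,0.5,51,0.004,50, -1.5,0.5,51,0.004,42, -1.5,0.5,51,0.004,30, -1.5,0.5,51,0.004,30, -1.5,0.5,51,0.004,30, -1.5,0.5,51,0.004,30]' 15
python3 -c "
from h import *
to(.5652,-.295,.031,2.4)"
```

```text
time_s: 10.38
position: [0.5654, -0.2953, 0.0314]
ee_rot: [0.692, 0.722, -0.003, -0.005]
wrist_force: [-1.5, 0.8, 5.1]
gripper_width: 0.0336
t 10.375 shift [ 0.3 -0.2  0.4] turn -0.0 ynow 2.39 pos [ 0.5654 -0.2953  0.0314] z [-0.011  0.004 -1.   ] F [-1.54  0.8   5.07] w 0.03360269744029376 q [-0.66  0.78  1.33 -0.    1.05 -0.7 ]
```

The cell is gripped at 33.6 mm. Lift it straight up.

```bash
python3 -m pendant '[0,0,0,0,30, 0,0,-4,0,30, 0,0,-10,0,30, 0,0,-20,0,30, 0,0,-40,0,30, 0,0,-65,0,30, 0,0,-100,0,30, 0,0,-140,0,30, 0,0,-175,0,30, 0,0,-180,0,30, 0,0,-180,0,30]' 22
python3 - <<'E'
from h import *
save('wrist','w3.png'); save('scene','s3.png')
to(.4855,.1735,.21,-3.46)
E
```

```text
time_s: 11.75
position: [0.5672, -0.2958, 0.2106]
ee_rot: [0.692, 0.722, -0.003, -0.006]
wrist_force: [-0.2, 0.4, -1.1]
gripper_width: 0.0338
t 11.85 shift [472.1 -61.9   3.4] turn 0.102 ynow 2.38 pos [ 0.567  -0.2956  0.2097] z [-0.014  0.005 -1.   ] F [ 0.    0.7  -1.17] w 0.03384212370546433 q [-0.66  0.6   1.14 -0.    1.41 -0.7 ]
```

View pics/w3.png

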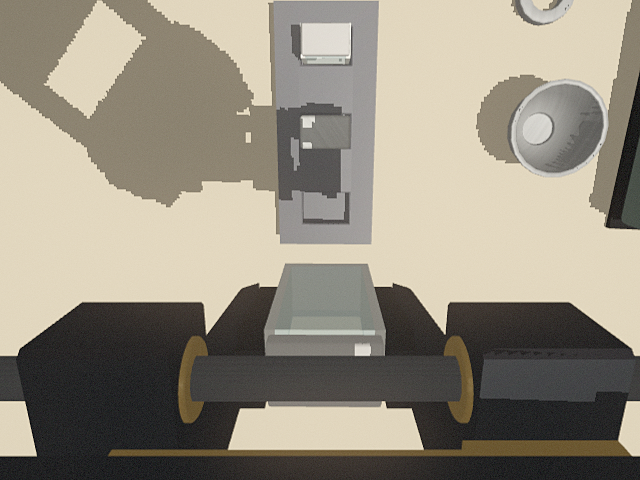

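View pics/s3.png

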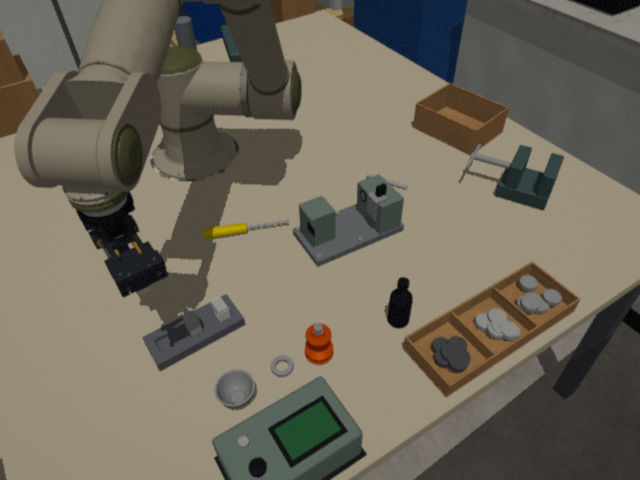

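The wrist view shows the cell at (325,330), hanging straight between the finger pads with its windows clear, and its pocket empty at (325,205). The scene view shows the tab at (381,190), shifted to open. Carrying the cell to above the gauge.

```bash
python3 -m pendant '[15,-2,0,0.01,30, 45,-6,0,0.02,30, 85,-11,0,0.03,30, 130,-17,0,0.04,30, 175,-23,0,0.05,30, 220,-29,0,0.06,30, 265,-35,0,0.07,30, 310,-41,0,0.08,30, 355,-47,0,0.09,30, 400,-52,0,0.10,30, 435,-57,0,0.102,30, 458,-60,0,0.102,30]'
python3 -m pendant '[9,-1,0,0,30, 14,-2,0,0,30, 14,-2,0,0,30, 14,-2,0,0,30]'
python3 - <<'E'
from h import *
st=get_state(); s=save('wrist','w4.png')
T=s['tool_from_camera'];z=s['range_z'];K=s['mtx'];v,u=np.mgrid[:480,:640]
P=np.stack([(u-K[0,2])/K[0,0]*z,(v-K[1,2])/K[1,1]*z,z],-1)@T[:3,:3].T+T[:3,3]
W=P@Ro.from_quat(st['ee_rot']).as_matrix().T+st['position']
X=W[z>0]
for nm,lo,hi in(('tab',.13,.14),('heads',.1,.1085),('plate',.016,.023)):
    Q=X[(X[:,2]>lo)&(X[:,2]<hi)&(X[:,0]>.35)&(X[:,0]<.65)&(X[:,1]>0)&(X[:,1]<.32)]
    print(nm,len(Q)); 
    if len(Q): print(cv2.minAreaRect((Q[:,:2]*1000).astype(np.float32)),np.median(Q[:,2]),Q.min(0),Q.max(0))
to(.4855,.174,.088,-3.46)
E
```

```text
time_s: 13.35
position: [0.4865, 0.1615, 0.2127]
ee_rot: [0.728, 0.686, -0.004, -0.007]
wrist_force: [0.2, 0.0, -0.8]
gripper_width: 0.0339
time_s: 13.85
position: [0.4855, 0.175, 0.2127]
ee_rot: [0.728, 0.686, -0.004, -0.007]
wrist_force: [0.7, -0.0, -1.1]
gripper_width: 0.0335
tab 1045
((529.4099731445312, 233.64202880859375), (21.580833435058594, 12.356172561645508), 86.32465362548828) 0.1348816302397797 [0.52277194 0.22255813 0.13005101] [0.53577573 0.24467728 0.13726725]
heads 16292
((510.06585693359375, 244.69825744628906), (65.8736343383789, 100.12905883789062), 86.4494857788086) 0.10461229660369034 [0.45896596 0.21002132 0.1003961 ] [0.56151456 0.2801335  0.10849861]
plate 16254
((497.09063720703125, 196.59121704101562), (183.4959716796875, 120.15479278564453), 86.45114135742188) 0.01966229984759779 [0.43182375 0.10137143 0.01601089] [0.55716991 0.29153623 0.02299717]
t 13.9 shift [ -1.6   1.9 124.7] turn 0.0 ynow -3.44 pos [0.4855 0.175  0.2127] z [-0.015  0.005 -1.   ] F [ 0.65 -0.01 -0.67] w 0.03378703325295176 q [0.12 0.32 1.56 0.01 1.28 0.17]
```

View pics/w4.png

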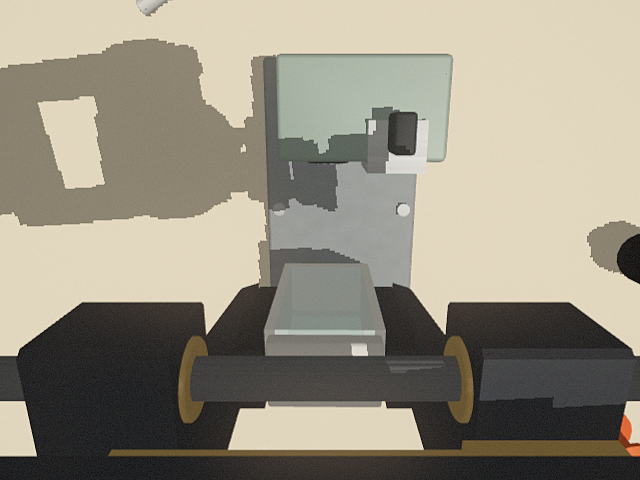

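The tab fits at gauge x of about 40 mm, so the shutter is fully open. The cell at (325,330) lines up with the gap between the heads, so I'll lower it.

```bash
python3 -m pendant '[-0.5,0.5,10,0,30, -1,1,30,0,30, -1.5,1.5,55,0,30, -1.5,2,80,0,30, -1.5,2,102,0,30, -1.5,2,116,0,30, -1.5,2,122,0,30, -1.5,2,124.5,0,30, -1.5,2,124.5,0,30, -1.5,2,124.5,0,30, -1.5,2,124.5,0,30, -1.5,2,124.5,0,30]'
python3 - <<'E'
from h import *
save('scene','s5.png');st=get_state(); s=save('wrist','w5.png')
T=s['tool_from_camera'];z=s['range_z'];K=s['mtx'];v,u=np.mgrid[:480,:640]
P=np.stack([(u-K[0,2])/K[0,0]*z,(v-K[1,2])/K[1,1]*z,z],-1)@T[:3,:3].T+T[:3,3]
# cell near end in tool frame
Q=P[(z>0)&(abs(P[...,0])<.03)&(abs(P[...,1])<.025)]
print(len(Q),Q.min(0) if len(Q) else 0,Q.max(0) if len(Q) else 0)
C=P[z>0]
for v_ in range(265,405,10): print(v_,(P[v_,325]*1000).round(1),(P[v_,300]*1000).round(1))
to(.4855,.174,.088,-3.46)
i=cv2.imread('pics/s5.png')[150:280,260:440]; cv2.imwrite('pics/s5c.png',cv2.resize(i,None,fx=4,fy=4,interpolation=2))
E
```

```text
time_s: 15.4
position: [0.4856, 0.1741, 0.0884]
ee_rot: [0.728, 0.686, -0.003, -0.007]
wrist_force: [-0.3, -0.3, -1.1]
gripper_width: 0.0336
52122 [-0.01789337 -0.02499997 -0.10209867] [0.02999503 0.02499989 0.07110013]
265 [10.5  0.5 18.7] [10.6 -9.7 18.3]
275 [10.4  0.5  7.4] [10.8 -9.   6.1]
285 [10.9  0.5 -4. ] [10.9 -8.4 -4.1]
295 [ 11.5   0.5 -14.5] [ 10.9  -7.9 -13.2]
305 [ 10.9   0.5 -21.2] [ 10.6  -7.5 -20.4]
315 [ 10.9   0.5 -28.3] [ 11.3  -7.  -29.1]
325 [ 10.6   0.5 -34.2] [ 11.   -6.6 -35. ]
335 [  9.6   0.5 -38.2] [  9.7  -6.5 -38.4]
345 [  9.8   0.5 -44.1] [  9.5  -6.2 -43.5]
355 [  6.9   0.5 -44.2] [  6.5  -6.2 -43.6]
365 [ 26.    0.6 -79.4] [ 25.5  -3.9 -78.6]
375 [ 24.6   0.6 -80.3] [ 25.5  -3.7 -81.6]
385 [ 23.    0.6 -80.9] [ 23.5  -3.8 -81.6]
395 [ 21.    0.6 -81. ] [ 21.1  -3.8 -81.1]
t 15.5 shift [-0.1 -0.1  0.3] turn 0.0 ynow -3.44 pos [0.4856 0.1741 0.0883] z [-0.015  0.005 -1.   ] F [ 0.74 -0.29 -0.75] w 0.03361260493806674 q [0.11 0.47 1.7  0.01 0.99 0.17]
```

View pics/s5c.png

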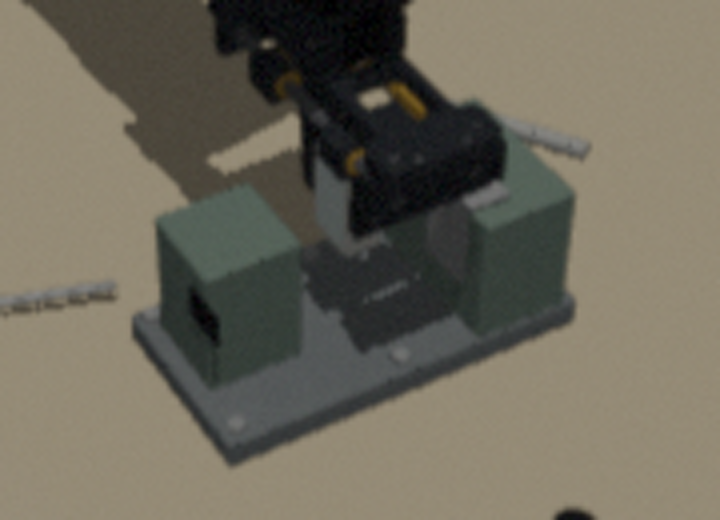

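View pics/w5.png

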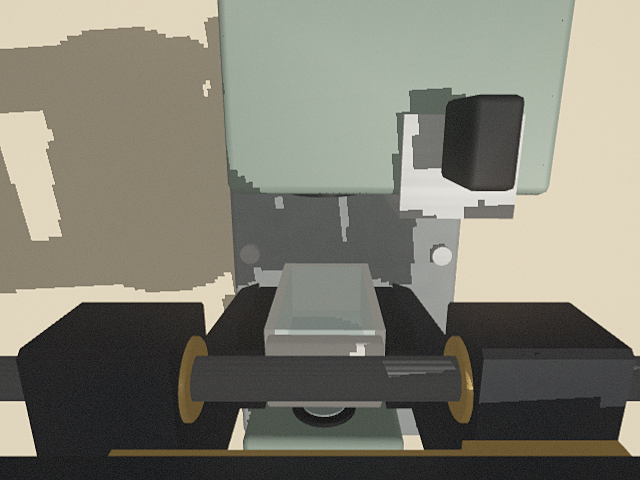

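The measured window face sits at tool x of about 10.8 mm all along its height, so the cell is upright and centred. Its foot is 18.7 mm past the TCP, which puts the mark about 85.6 mm up. Both pictures show it clear of both heads, with the tab still open.

```bash
python3 -c "
from h import *
to(.4855,.174,.088,-3.46); print(abs(get_state()['qd']).max()); print(job_done())"
```

```text
t 15.5 shift [-0.1 -0.1  0.3] turn 0.0 ynow -3.44 pos [0.4856 0.1741 0.0883] z [-0.015  0.005 -1.   ] F [ 0.74 -0.29 -0.75] w 0.03361260493806674 q [0.11 0.47 1.7  0.01 0.99 0.17]
0.003535398997683072
the job is handed in; nothing more can be done
None
```

The shutter is fully open, and the tall cell is held by its frosted faces in the beam midway between the heads. I handed the job in at 15.5 s; it reports no verdict.

- **Shutter:** I pinched the tab and slid it to its stop, where the wrist force rose to 12 N. The wrist camera later put the tab at about 40 mm.
- **Cell position:** The mark is about 85.6 mm above the bench. It is within roughly 1 mm of the beam sideways and of midway between the heads, by a camera calibration good to about 2 mm.
- **Cell attitude:** The cell leans about 0.016 rad and is square to the beam within about 0.01 rad.
- **Grip and bystanders:** Grip opening is 33.6 mm, with the force set to 22 N. The arm is at rest, and I saw no other item disturbed in the pictures I took.

The top and scene cameras put the gauge origin up to 3 mm away from the wrist camera's value. I used the wrist value, which agreed with where the tab sat at its stop. No check failed.

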